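Put the setting rings back in their gauge case and snap the lid on

TASK

Measuring is done: put the three steel setting rings back into their gauge case, each lowered (not dropped) flat into the round pocket of its own size, then put the lid on the case and press it until it snaps fully home. The ball bearing and the flanged bush lying among them do not belong to the set: leave them where they are.

Things in the scene. Friction and masses are not known exactly. Their poses are not given: they have to be found in the camera images.
- ring_large: large setting ring: thick-walled polished steel ring gauge, darker knurled band round its waist, 60 mm outside diameter, 32 mm bore, 22 mm high, 350 g. Lies flat; origin at the centre of its underside, z up, yaw of no meaning. In its pocket it stands 12 mm proud, some 20 mm from its neighbour: hold it by its upper part, with the fingers on the case's +y and -y sides.
- ring_medium: medium setting ring: thick-walled polished steel ring gauge, darker knurled band round its waist, 46 mm outside diameter, 20 mm bore, 20 mm high, 210 g. Lies flat; origin at the centre of its underside, z up, yaw of no meaning. In its pocket it stands 10 mm proud, some 20 mm from its neighbour: hold it by its upper part, with the fingers on the case's +y and -y sides.
- ring_small: small setting ring: thick-walled polished steel ring gauge, darker knurled band round its waist, 34 mm outside diameter, 12 mm bore, 18 mm high, 110 g. Lies flat; origin at the centre of its underside, z up, yaw of no meaning. In its pocket it stands 8 mm proud, some 20 mm from its neighbour: hold it by its upper part, with the fingers on the case's +y and -y sides.
- case: Gauge case base, fixed: grey, 230 (x) x 110 (y) mm, 30 mm high, origin under its centre, z up. Ledge all round at z = 14; above it 214 x 94 mm, top 5 mm bevelled by 4 mm. In the flat black top three round pockets on the x axis, pale floors at z = 20: large, 74 mm wide, at x = -60; medium, 60 mm, at x = 13; small, 48 mm, at x = 73. Sprung catches mid-way on both long sides.
- lid: Lid of the case: grey, 225 (x) x 105 (y) mm, rim to top 34 mm, 160 g; inside 219 x 99 x 31 mm. Black grip rib in the middle on top: 80 (x) x 14 mm, z = 34 to 52. Origin at the centre of its rim plane, z up. Fits either way round. Put on, it rests on the catches some 6 mm too high; about 10 N snaps it down onto the ledge, origin 14 mm above the case's.
- bearing: Ball bearing, not part of the set: steel, two thin rings with balls and a black cage between them, 47 mm outside diameter, 20 mm bore, 14 mm high. Lies flat; origin at the centre of its underside.
- bush: Flanged bush, not part of the set: steel, thin-walled tube 40 mm in diameter with a 58 mm flange (6 mm thick) at its foot, 24 mm high in all, 29 mm bore. Stands on its flange; origin at the centre of its underside.
There are look-alikes about, which are no part of the job. What is shaped like the ring_large but pink is not meant.

How it is judged (in metres and radians):
On the way:
1. All three setting rings lie flat at the bottom of their own pockets (before the lid goes on) (x of ring_large in the frame of case between -0.07 and -0.05 m and y of ring_large in the frame of case between -0.01 and 0.01 m and z of ring_large in the frame of case between 0.017 and 0.0225 m and angle between each of ring_large, ring_medium, ring_small's own z axis and vertical below 0.08 rad and x of ring_medium in the frame of case between 0.003 and 0.023 m and y of ring_medium in the frame of case between -0.01 and 0.01 m and z of ring_medium in the frame of case between 0.017 and 0.0225 m and x of ring_small in the frame of case between 0.063 and 0.083 m and y of ring_small in the frame of case between -0.01 and 0.01 m and z of ring_small in the frame of case between 0.017 and 0.0225 m), for 0.2 s.
At the end, for the whole second after the job is handed in: Each setting ring flat in its own pocket (10 mm from the centre, 3 mm in height, 0.08 rad tilt); lid snapped down on the ledge (2.5 mm in height, 6 mm sideways, 0.04 rad tilt, 0.1 rad turn); all at rest; bearing and bush within 20 mm of where they lay (all of step 1 and x of lid in the frame of case between -0.006 and 0.006 m and y of lid in the frame of case between -0.006 and 0.006 m and z of lid in the frame of case between 0.01 and 0.0165 m and angle between lid's own z axis and vertical below 0.04 rad and angle between the x axis of lid and the x axis of case, either way round below 0.1 rad and linear speed of each of ring_large, ring_medium, ring_small, lid below 0.02 m/s and not (distance of bearing from where it was at the start of the episode above 0.02 m) and not (distance of bush from where it was at the start of the episode above 0.02 m)); the robot touches nothing.
It fails at once if The ball bearing is moved by more than 20 mm (distance of bearing from where it was at the start of the episode above 0.02 m).
It fails at once if The flanged bush is moved by more than 20 mm (distance of bush from where it was at the start of the episode above 0.02 m).
It fails at once if The large setting ring is dropped or thrown: it moves faster than 0.7 m/s while no finger touches it (a free fall of about 25 mm) (linear speed of ring_large above 0.7 m/s and contact force between the fingers and ring_large below 0.05 N).
It fails at once if The medium setting ring is dropped or thrown: it moves faster than 0.7 m/s while no finger touches it (a free fall of about 25 mm) (linear speed of ring_medium above 0.7 m/s and contact force between the fingers and ring_medium below 0.05 N).
It fails at once if The small setting ring is dropped or thrown: it moves faster than 0.7 m/s while no finger touches it (a free fall of about 25 mm) (linear speed of ring_small above 0.7 m/s and contact force between the fingers and ring_small below 0.05 N).
It also fails if it takes over 109 s, if anything falls off the work surface, if the arm or the gripper's body presses on something with over 40 N, if the wrist force passes 120 N, or if a joint passes its speed limit or range.

ROBOT

A 6-joint arm with a two-finger parallel gripper is mounted at the origin on the work surface. World frame = base frame: x ahead of the robot, y to its left, z up, the work surface at z = 0. Lengths are in mm, angles in rad, forces in N, time in s.
With the tool pointing down it reaches from about 375 to 750 mm from the base axis. Payload 9 kg.
Tool frame: the origin (TCP) lies at the very end of the fingers, on their centre line; the grasp point (between the pads) lies 19 mm behind it; z points along the fingers, y is the line along which they close (so a half turn about z gives the same grasp; the last joint's range is limited). The gripper opens to 85 mm and grips with 20 to 120 N. Pads are 22 mm wide; open, the fingers measure 114 mm over their backs; the gripper's body (76 mm by 85 mm) begins 54 mm behind the grasp point. The pads swing forward as they close: fully open they stand 13 mm farther back than shut.
Start: joints at [-1.501, 0.104, 0.097, 1.564, 0, 1.353], TCP at [170.315, -575.352, 231.331] pointing down, gripper open.
Joint ranges: [-2.99, 2.99], [-0.84, 1.86], [-1.1, 1.16], [-1.84, 2.11], [-1.51, 1.56], [-3.14, 3.14]. Speed limits (rad/s): [2.22, 2.22, 2.57, 3.14, 3.14, 3.14].

INTERFACE

Orientations are given as a rotation vector (axis times angle).
In Python, from station import read_state, read_camera, close_job gives the robot as it stands. The module is installed in compiled form; this text tells all that it offers.
- The arm moves only by the shell command python3 -m crank 'ROWS'. ROWS is JSON, a list of rows, each a list of 3 entries, a list of its own where there are three numbers: the shift along the world's x, y, z in m, then the turn, a rotation vector about the world's x, y, z in degrees, then the opening, from 0 (shut) to 1 (fully open). A call has 1 to 20 rows; each row shifts and turns the commanded pose from where the row before left it; what a row does not reach is not made up. A row lasts 1/10 s, in which the tool goes at most 50 mm and 8.59 degrees, less where a joint would pass 70% of its speed; a pose out of reach is approached as far as the arm can. A call is refused whole if a number of a shift passes 0.05 or a number of a turn 8.59, either way. A call with a gripper value outside its range is refused whole. The fingers move at their own pace and stop on an object; the grip force is fixed at half the most. Time passes only in rows, so rows that do not move let the fingers close. It gives the time, the measured TCP pose, the force, the opening and the grip force at its end, in the units of the state.
- read_state(): the state, without advancing time (a new reading comes with each control period).
- read_camera(name): name is "side" or "top" or "wrist"; returns a dict with "pixels" (400x640x3 uint8, red, green, blue), "fx", "fy", "cx", "cy" (pixels), "k1" (the pictures are not rectified: a ray, as slopes to the right and down, at radius r is drawn at 1 + k1 r^2 times it, then the intrinsics apply), "view" (4x4, takes a point from world to camera coordinates). Camera axes: x right, y down, z forward; pixel columns grow to the right and rows downward; lengths in mm; the calibration is good to about 2 mm. A picture is of the moment at which its call begins. There is no depth.
- close_job(): hands the job in; it is judged then, once.
The state is a dict: "clock": time; "joints": joint angles; "joint_velocities": joint speeds; "joint_torque": joint torques, N m; "eef_pos": TCP position; "orientation": TCP orientation; "ft_force": force on the tool from outside, world axes, zero at the start; "ft_torque": the same for the moment, N m; "grip_width": finger opening in mm; "finger_force": force on a finger pad.
Only numpy, scipy, OpenCV 4.12 (cv2) and the standard library are available. Lean on these libraries where they do the work, as an engineer would, in place of code of your own. Each camera call takes 0.05 s, during which the arm holds its last target. There are 200 camera calls.

## Working session

There is one attempt and no reset: what is moved stays moved. The work goes in short steps, Python scripts to look and compute and a shell command to move; the robot and the scene stay as the last step left them, time stands still between calls to the robot, and variables do not carry over. Pictures are saved under pics/ and viewed, at most 14 in all, crops included, and the job is handed in when it is done.

```bash
mkdir -p pics; cat > h.py <<'E'
import numpy as np, cv2
from station import read_state, read_camera
def K(c): return np.array([[c['fx'],0,c['cx']],[0,c['fy'],c['cy']],[0,0,1.]]),np.array([c['k1'],0,0,0,0.])
def ray(c,px):
    k,d=K(c); p=cv2.undistortPoints(np.array(px,float).reshape(-1,1,2),k,d).reshape(-1,2)
    V=np.array(c['view']);R=V[:3,:3];o=-R.T@V[:3,3]
    return o,np.c_[p,np.ones(len(p))]@R
def onz(c,px,z):
    o,r=ray(c,px); return o+r*((z-o[2])/r[:,2])[:,None]
def proj(c,P):
    k,d=K(c);V=np.array(c['view']);P=np.array(P,float).reshape(-1,3)
    return cv2.projectPoints(P,cv2.Rodrigues(V[:3,:3])[0],V[:3,3],k,d)[0].reshape(-1,2)
def snap(n,f):
    c=read_camera(n); cv2.imwrite('pics/'+f,c['pixels'][:,:,::-1]); np.save('pics/'+f[:-4]+'.npy',c,allow_pickle=True); return c
def load(f): return np.load('pics/'+f+'.npy',allow_pickle=True).item()
E
python3 - <<'E'
from h import *
for n in ['top','side']:
    c=snap(n,n+'0.png'); V=np.array(c['view']); print(n,c['fx'],c['cx'],c['cy'],c['k1'],-V[:3,:3].T@V[:3,3])
s=read_state(); print(s)
E
```

```text
top 411.89802390798343 327.6090446740441 199.43806556267685 -0.060769972302134975 [ 368.44092483   15.43129158 1152.41648753]
side 483.8706875948155 326.9920346223303 197.5021380343287 -0.07696651580922141 [332.14850689 767.86819567 725.02822237]
{'clock': 0.1, 'joints': array([-1.50073104e+00,  1.04644374e-01,  9.65418448e-02,  1.56391614e+00,
       -5.35195195e-05,  1.35311217e+00]), 'joint_velocities': array([ 0.00151346, -0.00128487,  0.00225603, -0.00104071, -0.00088627,
       -0.001425  ]), 'joint_torque': array([ 6.33192103e-03, -5.58203709e+01,  5.04722142e+01,  1.27256953e-02,
       -2.61366813e-04,  7.46872729e-06]), 'eef_pos': array([ 170.25695865, -575.01238927,  230.59443269]), 'orientation': array([-3.10792299e+00, -4.50262709e-01, -5.77269979e-05]), 'ft_force': array([-0.27095286,  0.25798757,  0.80702773]), 'ft_torque': array([-0.028241  , -0.06262298, -0.03338177]), 'finger_force': 0.0, 'grip_width': 85.24471200109733}
```

View pics/top0.png

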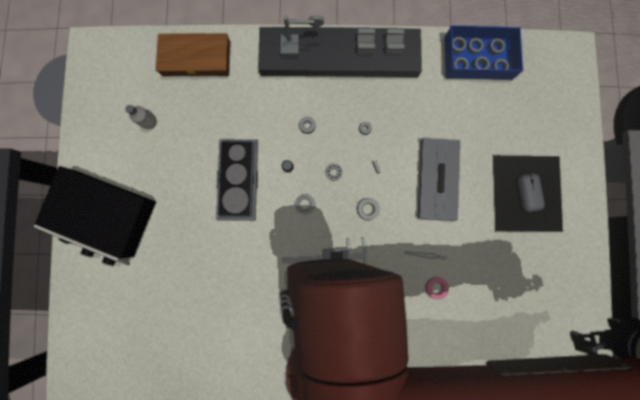

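View pics/side0.png

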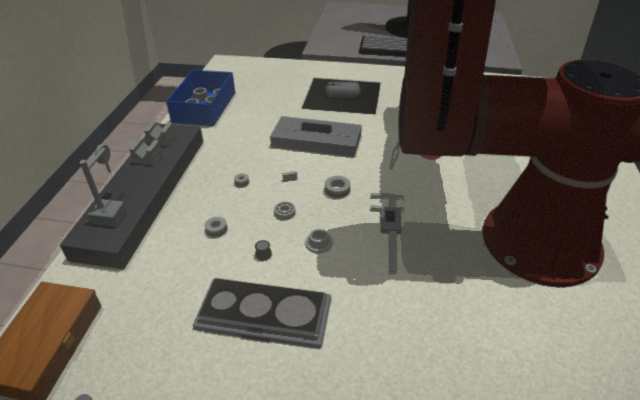

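The top view shows the case at (237,180), the lid at (440,180), rings or look-alikes at (307,125), (365,128), (334,172), (304,203) and (367,208), and a pink ring at (437,287). I'll compute positions and make one enlarged crop.

```bash
python3 - <<'E'
from h import *
t=load('top0');s=load('side0')
for n,p,q,h in [('r307',(307,125),(216,226),20),('r365',(365,128),(241,180),18),('r334',(334,172),(284,210),14),('r304',(304,203),(319,240),24),('r367',(367,208),(337,186),22)]:
    print(n,onz(t,[p],h).round(0)[0],onz(s,[q],h/2).round(0)[0])
print('case',onz(t,[(237,180),(237,152),(235,173),(235,200)],28).round(0)); print('lid',onz(t,[(440,180)],40).round(0))
print('corners tcp',proj(t,[[170,-575,230]]).round())
a=cv2.resize(t['pixels'][100:230,280:400],None,fx=3.3,fy=3.3,interpolation=3)
b=cv2.resize(s['pixels'][160:270,190:370],None,fx=2.2,fy=2.2,interpolation=3)
im=np.zeros((430,800,3),np.uint8); im[:a.shape[0],:a.shape[1]]=a; im[:b.shape[0],400:400+b.shape[1]]=b[:,:400]
cv2.imwrite('pics/crop1.png',im[:,:,::-1])
E
```

```text
r307 [685.  71.  20.] [688.  69.  10.]
r365 [678. -93.  18.] [681. -93.   9.]
r334 [552.  -6.  14.] [556.  -6.   7.]
r304 [464.  76.  24.] [462.  79.  12.]
r367 [451. -97.  22.] [ 451. -103.   11.]
case [[526. 262.  28.]
 [605. 264.  28.]
 [546. 268.  28.]
 [471. 266.  28.]]
lid [[ 528. -296.   40.]]
corners tcp [[587. 326.]]
```

View pics/crop1.png

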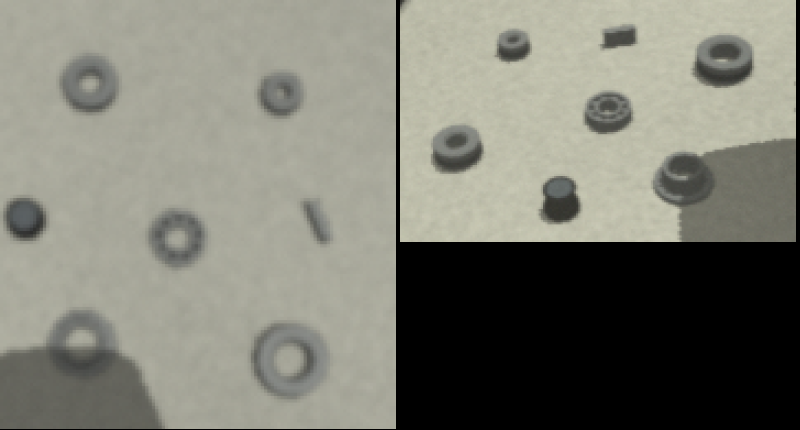

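Five candidates (top-view pixels):
- (307,125): thick-walled, about 46 mm, so it is ring_medium.
- (365,128): the smallest, so it is ring_small.
- (334,172): visible balls and cage, so it is the bearing.
- (304,203): tube on a flange, so it is the bush.
- (367,208): thick-walled, about 60 mm and steel grey, so it is ring_large. The one at (437,287) is pink, so it isn't meant.

The crop confirms all of these. Next: precise centres.

```bash
python3 - <<'E'
from h import *
t=load('top0');s=load('side0')
def sub(c,x0,y0,x1,y1,thr,inv=False):
    g=cv2.cvtColor(c['pixels'],cv2.COLOR_RGB2GRAY)
    m=np.zeros_like(g); r=g[y0:y1,x0:x1]; m[y0:y1,x0:x1]=((r>thr) if inv else (r<thr))*255; return m
g=cv2.cvtColor(t['pixels'],cv2.COLOR_RGB2GRAY); print('bg',g[150,330],'ring',g[125,300],'case floor',g[175,237],g[200,237],'black',g[165,224],'lid',g[160,430],'rib',g[180,441])
def big(m): 
    cs=cv2.findContours(m,cv2.RETR_EXTERNAL,cv2.CHAIN_APPROX_NONE)[0]; return sorted(cs,key=cv2.contourArea)[::-1]
for n,b,h in [('med',(290,108,325,142),20),('small',(352,115,380,142),18),('large',(350,192,386,226),22),('bear',(318,156,350,188),14)]:
    c=big(sub(t,*b,140))[0]; (x,y),r=cv2.minEnclosingCircle(c); M=cv2.moments(c); p=(M['m10']/M['m00'],M['m01']/M['m00'])
    print(n,(x,y),r,p,np.sqrt(M['m00']/np.pi),onz(t,[p],h/2)[0].round(1),onz(t,[p],h)[0].round(1))
m=sub(t,222,142,253,217,90,True)
for c in big(m)[:4]:
    M=cv2.moments(c)
    if M['m00']>20: p=(M['m10']/M['m00'],M['m01']/M['m00']); print('floor',p,M['m00'],onz(t,[p],20)[0].round(1))
c=big(sub(t,412,128,470,230,130))[0]; r=cv2.minAreaRect(c); print('lid',r,onz(t,cv2.boxPoints(r),34).round(1),onz(t,[r[0]],34).round(1))
for th in (40,55):
    c=big(sub(t,430,155,450,200,th))
    if c: r=cv2.minAreaRect(c[0]);print('rib',r,onz(t,[r[0]],52).round(1))
E
```

```text
bg 166 ring 115 case floor 98 97 black 26 lid 101 rib 46
med (306.6212158203125, 125.24242401123047) 8.908171653747559 (306.6981981981982, 125.24549549549549) 8.406235467365967 [686.6  72.1  10. ] [683.8  71.6  20. ]
small (364.5, 128.22727966308594) 6.93695068359375 (364.4734848484849, 128.35858585858585) 6.4820448144285745 [679.  -92.1   9. ] [676.5 -91.2  18. ]
large (366.478271484375, 208.82608032226562) 11.715845108032227 (366.61296049711495, 208.68974700399468) 10.93276553585658 [450.1 -97.1  11. ] [449.3 -96.   22. ]
bear (333.3461608886719, 171.65383911132812) 8.758026123046875 (333.2006245120999, 171.7814207650273) 8.243734633055537 [553.9  -3.8   7. ] [552.7  -3.6  14. ]
floor (234.95316455696204, 199.82911392405063) 395.0 [471.8 267.9  20. ]
floor (235.7561863173217, 173.57423580786025) 229.0 [545.2 267.7  20. ]
floor (236.4932249322493, 152.130081300813) 123.0 [605.9 267.4  20. ]
lid ((437.5357666015625, 179.1239013671875), (42.434051513671875, 81.64630126953125), 2.337306022644043) [[ 420.9 -226.    34. ]
 [ 647.8 -238.8   34. ]
 [ 644.3 -358.    34. ]
 [ 416.7 -342.7   34. ]] [[ 531.2 -290.9   34. ]]
rib ((440.5, 177.5), (27.0, 5.0), 90.0) [[ 533.1 -294.2   52. ]]
```

```bash
python3 -m crank '[[[0.014,0.024,-0.002],[0,0,8.5],1],[[0.014,0.024,-0.002],[0,0,8.5],1],[[0.014,0.024,-0.002],[0,0,8.5],1],[[0.014,0.024,-0.002],[0,0,8.5],1],[[0.014,0.024,-0.002],[0,0,8.5],1],[[0.014,0.024,-0.002],[0,0,8.5],1],[[0.014,0.024,-0.002],[0,0,8.5],1],[[0.014,0.024,-0.002],[0,0,8.5],1],[[0.014,0.024,-0.002],[0,0,8.5],1],[[0.014,0.024,-0.002],[0,0,8.5],1],[[0.014,0.024,-0.002],[0,0,8.5],1],[[0.014,0.024,-0.002],[0,0,8.5],1],[[0.014,0.024,-0.002],[0,0,8.5],1],[[0.014,0.024,-0.002],[0,0,8.5],1],[[0.014,0.024,-0.002],[0,0,8.5],1],[[0.014,0.024,-0.002],[0,0,8.5],1],[[0.014,0.024,-0.002],[0,0,8.5],1],[[0.014,0.024,-0.002],[0,0,8.5],1],[[0.014,0.024,-0.002],[0,0,8.5],1],[[0,0,0],[0,0,2],1]]'
cat >> h.py <<'E'
def st():
    s=read_state(); v=s['orientation']; R=cv2.Rodrigues(v)[0]
    print('t',round(s['clock'],1),'tcp',s['eef_pos'].round(1),'xaxis',np.degrees(np.arctan2(R[1,0],R[0,0])).round(2),'zaxis',R[:,2].round(4),'F',s['ft_force'].round(1),'w',round(s['grip_width'],1),'ff',round(s['finger_force'],1),'j',s['joints'].round(2))
E
python3 - <<'E'
from h import *
st(); c=snap('wrist','w1.png'); V=np.array(c['view']); print(-V[:3,:3].T@V[:3,3],V.round(2),c['fx'])
snap('side','s1.png')
E
```

```text
clock: 2.1
eef_pos: [437.0, -116.8, 192.8]
orientation: [0.013, -3.141, -0.002]
ft_force: [-0.2, -0.2, -0.2]
grip_width: 85.6
finger_force: 0.0
t 2.1 tcp [ 437.  -116.8  192.8] xaxis -179.53 zaxis [-5.0e-04  1.3e-03 -1.0e+00] F [-0.2 -0.2 -0.2] w 85.6 ff 0.0 j [-0.55 -0.36 -0.4   1.53  0.   -0.56]
[ 363.41469197 -116.28073864  335.51513506] [[-1.0000e-02  1.0000e+00  0.0000e+00  1.1891e+02]
 [ 9.6000e-01  1.0000e-02  2.9000e-01 -4.4458e+02]
 [ 2.9000e-01  0.0000e+00 -9.6000e-01  2.1534e+02]
 [ 0.0000e+00  0.0000e+00  0.0000e+00  1.0000e+00]] 285.5871170019137
```

View pics/w1.png

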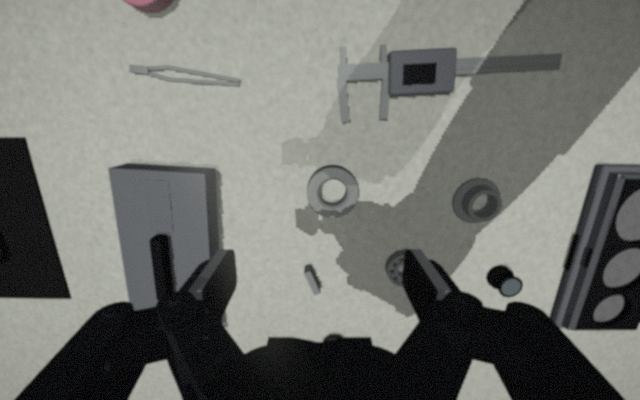

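The wrist view shows the large ring at (333,190), the bush at (478,201), the lid at (165,240) and the case at the right edge. Cross-checking the large ring from here.

```bash
python3 - <<'E'
from h import *
c=load('w1'); print(onz(c,[(333,190)],11),onz(c,[(334,190)],22))
a=c['pixels'][160:220,300:366]; g=cv2.cvtColor(a,cv2.COLOR_RGB2GRAY)
m=((g<125)*255).astype(np.uint8)
s=load('side0'); print(proj(c,[[450,-97,11],[450,-97,22]]),proj(s,[[450,-97,22]]))
print(onz(s,[(337.5,184)],22))
E
```

```text
[[450.53009553 -99.03745215  11.        ]] [[447.56815716 -98.4855653   22.        ]]
[[334.74260742 189.57762707]
 [335.25462266 192.07327075]] [[337.05610985 183.86331816]]
[[448.91324374 -96.65533099  22.        ]]
```

```bash
python3 -m crank '[[[0.0065,0.0095,0],[0,0,-0.5],1],[[0.0065,0.0095,0],[0,0,0],1],[[0,0,-0.03],[0,0,0],1],[[0,0,-0.03],[0,0,0],1],[[0,0,-0.03],[0,0,0],1],[[0,0,-0.03],[0,0,0],1],[[0,0,-0.025],[0,0,0],1],[[0,0,-0.015],[0,0,0],1],[[0,0,-0.01],[0,0,0],1],[[0,0,-0.008],[0,0,0],1],[[0,0,0],[0,0,0],1],[[0,0,0],[0,0,0],1]]'; python3 - <<'E'
from h import *
st(); snap('side','s2.png')
c=snap('wrist','w2.png')
im=np.zeros((400,800,3),np.uint8); 
a=cv2.resize(load('s2')['pixels'][120:240,270:430],None,fx=2.5,fy=2.5,interpolation=3); im[:300,:400]=a
b=cv2.resize(c['pixels'][100:400,160:480],None,fx=1.25,fy=1.25); im[:375,400:]=b
cv2.imwrite('pics/c2.png',im[:,:,::-1])
E
```

```text
clock: 3.4
eef_pos: [449.7, -100.6, 16.0]
orientation: [0.014, 3.141, -0.0]
ft_force: [-0.3, 1.2, 0.4]
grip_width: 85.6
finger_force: 0.0
t 3.4 tcp [ 449.7 -100.6   16. ] xaxis 179.48 zaxis [ 7.e-04 -3.e-04 -1.e+00] F [-0.3  1.2  0.4] w 85.6 ff 0.0 j [-0.51 -0.26 -0.64  1.19  0.   -0.5 ]
```

View pics/c2.png

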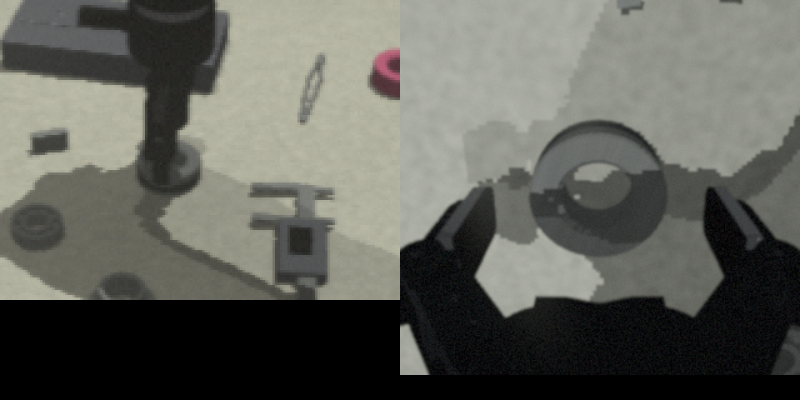

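The ring sits midway between the pads. Going 6 mm lower and gripping.

```bash
python3 -m crank '[[[0,0.001,-0.003],[0,0,0.3],1],[[0,0.001,-0.003],[0,0,0],1],[[0,0,0],[0,0,0],0.5],[[0,0,0],[0,0,0],0],[[0,0,0],[0,0,0],0],[[0,0,0],[0,0,0],0],[[0,0,0],[0,0,0],0],[[0,0,0],[0,0,0],0],[[0,0,0],[0,0,0],0],[[0,0,0],[0,0,0],0],[[0,0,0],[0,0,0],0],[[0,0,0],[0,0,0],0]]'; python3 -c "
from h import *
st()"
```

```text
clock: 4.7
eef_pos: [449.5, -98.6, 10.3]
orientation: [0.006, 3.141, -0.001]
ft_force: [-4.9, 1.3, 10.5]
grip_width: 57.3
finger_force: 61.5
t 4.7 tcp [449.5 -98.6  10.3] xaxis 179.79 zaxis [ 2.e-04 -6.e-04 -1.e+00] F [-4.9  1.3 10.5] w 57.3 ff 61.5 j [-0.5  -0.25 -0.65  1.17 -0.   -0.5 ]
```

Width 57.3 mm for a 60 mm ring, and a 10 N z force. I'll lift slightly and check.

```bash
python3 -m crank '[[[0,0,0.004],[0,0,0],0],[[0,0,0.008],[0,0,0],0],[[0,0,0.012],[0,0,0],0],[[0,0,0.016],[0,0,0],0],[[0,0,0],[0,0,0],0],[[0,0,0],[0,0,0],0]]'; python3 - <<'E'
from h import *
st(); s=snap('side','s3.png')
c=snap('wrist','w3.png')
im=np.zeros((400,800,3),np.uint8); 
a=cv2.resize(s['pixels'][120:220,290:390],None,fx=4,fy=4,interpolation=3); im[:400,:400]=a
b=cv2.resize(c['pixels'][100:400,160:480],None,fx=1.25,fy=1.25); im[:375,400:]=b
cv2.imwrite('pics/c3.png',im[:,:,::-1])
E
```

```text
clock: 5.3
eef_pos: [449.7, -98.5, 49.7]
orientation: [0.006, 3.141, -0.001]
ft_force: [-0.5, 0.4, -3.3]
grip_width: 57.0
finger_force: 64.5
t 5.3 tcp [449.7 -98.5  49.7] xaxis 179.79 zaxis [ 9.e-04 -4.e-04 -1.e+00] F [-0.5  0.4 -3.3] w 57.0 ff 64.5 j [-0.5  -0.29 -0.6   1.25  0.   -0.5 ]
```

View pics/c3.png

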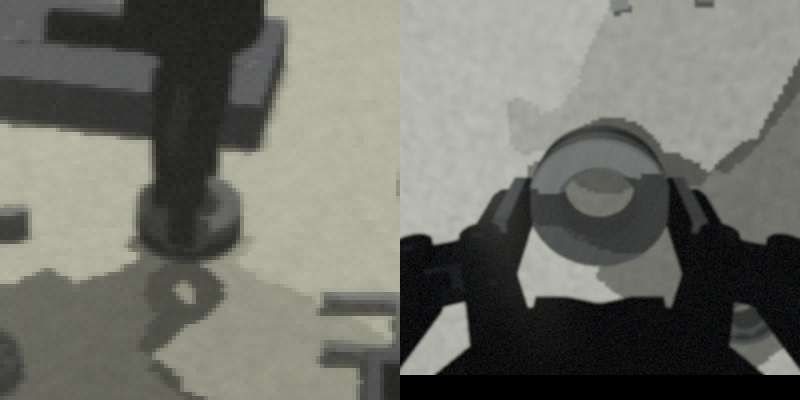

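```bash
python3 - <<'E'
from h import *
s=load('s3')
for y in (-68,-62,-55):
  for z in (39.4,42,45,49.7,55): print(y,z,((proj(s,[[450,y,z]])[0]-[290,120])*4).round(0))
print('ringbot',((proj(s,[[450,-98.5,39.4],[450,-98.5+30,39.4],[450,-98.5-30,39.4],[450,-68.5,61.4]])-[290,120])*4).round())
E
```

```text
-68 39.4 [181. 263.]
-68 42 [181. 260.]
-68 45 [181. 256.]
-68 49.7 [181. 249.]
-68 55 [181. 242.]
-62 39.4 [180. 270.]
-62 42 [180. 266.]
-62 45 [180. 262.]
-62 49.7 [180. 256.]
-62 55 [180. 248.]
-55 39.4 [178. 278.]
-55 42 [178. 274.]
-55 45 [178. 270.]
-55 49.7 [178. 264.]
-55 55 [178. 256.]
ringbot [[189. 230.]
 [181. 263.]
 [196. 199.]
 [182. 232.]]
```

```bash
python3 - <<'E'
from h import *
s=load('s3'); a=s['pixels'][150:192,315:360]
a=cv2.resize(a,None,fx=13,fy=13,interpolation=0); a=np.clip(a.astype(int)*2,0,255).astype(np.uint8)
cv2.imwrite('pics/c3b.png',a[:,:,::-1])
E
```

```text
(no output)
```

View pics/c3b.png

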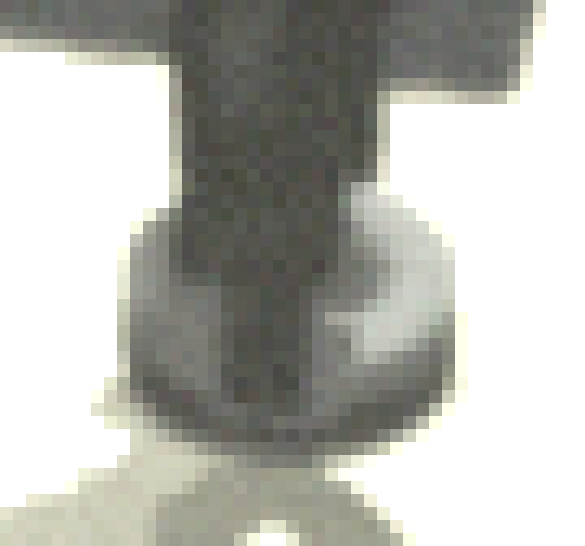

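The grip is level: the ring bottom is at the expected row, and the fingertips sit about 14 mm above its underside, so they clear the case top. Carrying it to above the large pocket.

```bash
python3 -m crank '[[[0,0,0.03],[0,0,0],0],[[0,0.01,0.02],[0,0,0],0],[[0.002,0.025,0],[0,0,0],0],[[0.002,0.03,0],[0,0,0],0],[[0.002,0.03,0],[0,0,0],0],[[0.002,0.03,0],[0,0,0],0],[[0.002,0.03,0],[0,0,0],0],[[0.002,0.03,0],[0,0,0],0],[[0.002,0.03,0],[0,0,0],0],[[0.002,0.03,0],[0,0,0],0],[[0.002,0.03,0],[0,0,0],0],[[0.002,0.03,0],[0,0,0],0],[[0.002,0.03,0],[0,0,0],0],[[0.001,0.02,0],[0,0,0],0],[[0,0.01,0],[0,0,0],0],[[0,0,0],[0,0,0],0],[[0,0,0],[0,0,0],0]]'; python3 - <<'E'
from h import *
st(); s=snap('side','s4.png'); snap('top','t4.png')
c=snap('wrist','w4.png')
im=np.zeros((400,800,3),np.uint8); 
a=cv2.resize(s['pixels'][240:360,180:340],None,fx=2.5,fy=2.5,interpolation=3); im[:300,:400]=a
b=cv2.resize(c['pixels'],None,fx=.625,fy=.625); im[:250,400:]=b
cv2.imwrite('pics/c4.png',im[:,:,::-1])
E
```

```text
clock: 7.1
eef_pos: [472.0, 266.0, 98.9]
orientation: [-0.006, -3.141, 0.001]
ft_force: [-0.1, -0.1, -3.6]
grip_width: 56.9
finger_force: 65.8
t 7.1 tcp [472.  266.   98.9] xaxis 179.79 zaxis [-8.e-04 -6.e-04 -1.e+00] F [-0.1 -0.1 -3.6] w 56.9 ff 65.8 j [ 0.27 -0.05 -0.3   1.32 -0.    0.28]
```

View pics/c4.png

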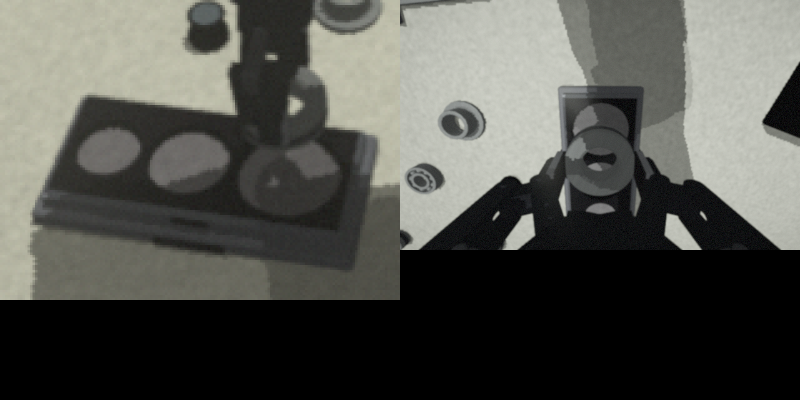

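```bash
python3 - <<'E'
from h import *
s=load('s4');c=load('w4')
print('side pockets',onz(s,[(296,310.4),(255.6,304.4),(223.2,300.4)],22).round(1))
print('wrist case edges',onz(c,[(160/.625,90/.625),(242/.625,90/.625)],14).round(1))
print('predict side', proj(s,[[471.5,267,21],[544.5,267,21],[604.7,267,21]]).round(1))
g=cv2.cvtColor(s['pixels'],cv2.COLOR_RGB2GRAY); 
for f in ('s4','side0'):
  g=cv2.cvtColor(load(f)['pixels'],cv2.COLOR_RGB2GRAY); m=np.zeros_like(g); m[285:330,205:325]=(g[285:330,205:325]>75)*255
  for k in cv2.findContours(m,cv2.RETR_EXTERNAL,cv2.CHAIN_APPROX_NONE)[0]:
    if cv2.contourArea(k)>150: e=cv2.fitEllipse(k); print(f,e,onz(load(f),[e[0]],20).round(1))
E
```

```text
side pockets [[471.3 266.   22. ]
 [545.4 264.6  22. ]
 [605.7 265.4  22. ]]
wrist case edges [[422.3 217.3  14. ]
 [422.8 320.8  14. ]]
predict side [[295.8 311.2]
 [255.8 305.9]
 [223.5 301.5]]
s4 ((304.36077880859375, 303.8290100097656), (11.62105941772461, 18.318206787109375), 110.8255844116211) [[459.8 248.2  20. ]]
s4 ((254.28533935546875, 302.72705078125), (17.95200538635254, 32.589134216308594), 74.29895782470703) [[549.3 259.9  20. ]]
s4 ((222.8732452392578, 300.0018615722656), (16.598310470581055, 24.62129020690918), 73.61116027832031) [[607.3 263.2  20. ]]
side0 ((295.1822204589844, 310.56878662109375), (30.399009704589844, 39.762325286865234), 84.78805541992188) [[473.  265.2  20. ]]
side0 ((255.2021484375, 304.6980895996094), (22.867464065551758, 31.5528507232666), 78.92086791992188) [[546.5 263.9  20. ]]
side0 ((222.94920349121094, 299.979736328125), (16.82608985900879, 24.889171600341797), 73.08304595947266) [[607.2 263.1  20. ]]
side0 ((337.8937683105469, 281.00689697265625), (41.5023307800293, 52.493167877197266), 0.0) [[407.8 186.9  20. ]]
```

All views agree: the large pocket is at about (471.5, 267). Lowering.

```bash
python3 -m crank '[[[0,0.001,-0.02],[0,0,0],0],[[0,0,-0.02],[0,0,0],0],[[0,0,-0.01],[0,0,0],0],[[0,0,-0.006],[0,0,0],0],[[0,0,-0.005],[0,0,0],0],[[0,0,-0.004],[0,0,0],0],[[0,0,-0.002],[0,0,0],0],[[0,0,0],[0,0,0],0],[[0,0,0],[0,0,0],0]]'; python3 -c "
from h import *
st()"
```

```text
clock: 8.15
eef_pos: [472.6, 267.7, 32.7]
orientation: [0.006, 3.141, 0.0]
ft_force: [0.3, -0.4, -3.7]
grip_width: 56.7
finger_force: 65.8
t 8.2 tcp [472.6 267.7  32.7] xaxis 179.79 zaxis [ 6.e-04  2.e-04 -1.e+00] F [ 0.3 -0.4 -3.7] w 56.7 ff 65.8 j [ 0.27 -0.01 -0.38  1.2   0.    0.28]
```

Still hanging free (−3.7 N). Inching down until it touches.

```bash
python3 -m crank '[[[0,0,-0.001],[0,0,0],0],[[0,0,-0.001],[0,0,0],0],[[0,0,-0.0005],[0,0,0],0],[[0,0,0],[0,0,0],0],[[0,0,0],[0,0,0],0]]'; python3 -c "
from h import *
st()"
```

```text
clock: 8.65
eef_pos: [472.5, 267.7, 30.5]
orientation: [0.006, 3.141, 0.0]
ft_force: [-2.9, -1.1, 5.0]
grip_width: 56.8
finger_force: 66.8
t 8.7 tcp [472.5 267.7  30.5] xaxis 179.79 zaxis [ 6.e-04  2.e-04 -1.e+00] F [-2.9 -1.1  5. ] w 56.8 ff 66.8 j [ 0.27 -0.   -0.38  1.19  0.    0.28]
```

```bash
python3 -m crank '[[[0,0,0],[0,0,0],0.6],[[0,0,0],[0,0,0],1],[[0,0,0],[0,0,0],1],[[0,0,0],[0,0,0],1],[[0,0,0],[0,0,0],1],[[0,0,0.01],[0,0,0],1],[[0,0,0.03],[0,0,0],1],[[0,0,0.04],[0,0,0],1],[[0.02,-0.02,0.02],[0,0,0],1],[[0.025,-0.023,0],[0,0,0],1],[[0.025,-0.023,0],[0,0,0],1],[[0.025,-0.023,0],[0,0,0],1],[[0.025,-0.023,0],[0,0,0],1],[[0.025,-0.023,0],[0,0,0],1],[[0.025,-0.023,0],[0,0,0],1],[[0.025,-0.023,0],[0,0,0],1],[[0.018,-0.015,0],[0,0,0],1],[[0,0,0],[0,0,0],1],[[0,0,0],[0,0,0],1]]'; python3 - <<'E'
from h import *
st(); s=snap('side','s5.png'); c=snap('wrist','w5.png')
im=np.zeros((400,800,3),np.uint8); 
a=cv2.resize(s['pixels'][190:350,180:340],None,fx=2.5,fy=2.5,interpolation=3); im[:400,:400]=a
b=cv2.resize(c['pixels'],None,fx=.625,fy=.625); im[:250,400:]=b
cv2.imwrite('pics/c5.png',im[:,:,::-1])
E
```

```text
clock: 10.55
eef_pos: [685.2, 71.5, 130.1]
orientation: [-0.007, -3.141, -0.0]
ft_force: [-1.2, 0.5, 0.9]
grip_width: 85.2
finger_force: 0.0
t 10.6 tcp [685.2  71.5 130.1] xaxis 179.75 zaxis [-3.e-04  3.e-04 -1.e+00] F [-1.2  0.5  0.9] w 85.2 ff 0.0 j [-0.09  0.38  0.23  1.42  0.   -0.08]
```

View pics/c5.png

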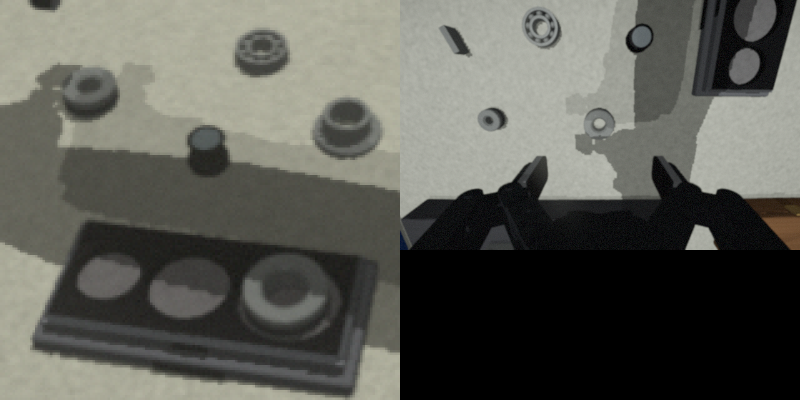

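The large ring lies flat in its pocket. The medium ring is at wrist pixel (318,197) and the small one at (146,190).

```bash
python3 - <<'E'
from h import *
c=load('w5'); print(onz(c,[(318.4,197)],10),onz(c,[(146,190)],9)); s=load('s5')
print(onz(s,[(180+90/2.5,190+92/2.5)],10))
g=cv2.cvtColor(s['pixels'],cv2.COLOR_RGB2GRAY)
print('large in pocket: pred', proj(s,[[471.5,267,42],[471.5,267,20]]))
E
```

```text
[[688.98237902  72.64151083  10.        ]] [[681.65307085 -93.16429728   9.        ]]
[[687.19861034  71.76333419  10.        ]]
large in pocket: pred [[295.19718848 303.88398802]
 [295.81737434 311.51625371]]
```

```bash
python3 -m crank '[[[0.002,0.0005,-0.03],[0,0,0.2],1],[[0,0,-0.03],[0,0,0],1],[[0,0,-0.025],[0,0,0],1],[[0,0,-0.015],[0,0,0],1],[[0,0,-0.01],[0,0,0],1],[[0,0,-0.006],[0,0,0],1],[[0,0,-0.003],[0,0,0],0.6],[[0,0,0],[0,0,0],0.6],[[0,0,0],[0,0,0],0],[[0,0,0],[0,0,0],0],[[0,0,0],[0,0,0],0],[[0,0,0],[0,0,0],0],[[0,0,0],[0,0,0],0],[[0,0,0],[0,0,0],0],[[0,0,0],[0,0,0],0]]'; python3 -c "
from h import *
st()"
```

```text
clock: 12.15
eef_pos: [688.2, 72.1, 12.6]
orientation: [0.0, 3.14, -0.0]
ft_force: [-2.5, -0.2, 5.9]
grip_width: 42.3
finger_force: 60.0
t 12.2 tcp [688.2  72.1  12.6] xaxis 179.99 zaxis [ 2.1e-03 -1.0e-04 -1.0e+00] F [-2.5 -0.2  5.9] w 42.3 ff 60.0 j [-0.08  0.45  0.1   1.22  0.   -0.08]
```

```bash
python3 -m crank '[[[0,0,0.004],[0,0,0],0],[[0,0,0.01],[0,0,0],0],[[0,0,0.02],[0,0,0],0],[[0,0,0.03],[0,0,0],0],[[0,0,0.026],[0,0,0],0],[[-0.01,0.014,0],[0,0,0],0],[[-0.018,0.025,0],[0,0,0],0],[[-0.02,0.027,0],[0,0,0],0],[[-0.02,0.027,0],[0,0,0],0],[[-0.02,0.027,0],[0,0,0],0],[[-0.02,0.027,0],[0,0,0],0],[[-0.018,0.025,0],[0,0,0],0],[[-0.012,0.016,0],[0,0,0],0],[[-0.005,0.007,0],[0,0,0],0],[[0,0,0],[0,0,0],0],[[0,0,0],[0,0,0],0]]'; python3 - <<'E'
from h import *
st(); c=snap('wrist','w6.png'); s=snap('side','s6.png')
im=np.zeros((400,800,3),np.uint8); 
a=cv2.resize(s['pixels'][230:350,180:340],None,fx=2.5,fy=2.5,interpolation=3); im[:300,:400]=a
b=cv2.resize(c['pixels'][100:400,160:480],None,fx=1.25,fy=1.25); im[:375,400:]=b
cv2.imwrite('pics/c6.png',im[:,:,::-1])
E
```

```text
clock: 13.75
eef_pos: [545.0, 266.5, 101.1]
orientation: [0.001, 3.141, -0.0]
ft_force: [-0.1, 0.1, -2.1]
grip_width: 42.5
finger_force: 61.2
t 13.8 tcp [545.  266.5 101.1] xaxis 179.97 zaxis [ 6.e-04 -1.e-04 -1.e+00] F [-0.1  0.1 -2.1] w 42.5 ff 61.2 j [ 0.24  0.14 -0.1   1.33 -0.    0.24]
```

View pics/c6.png

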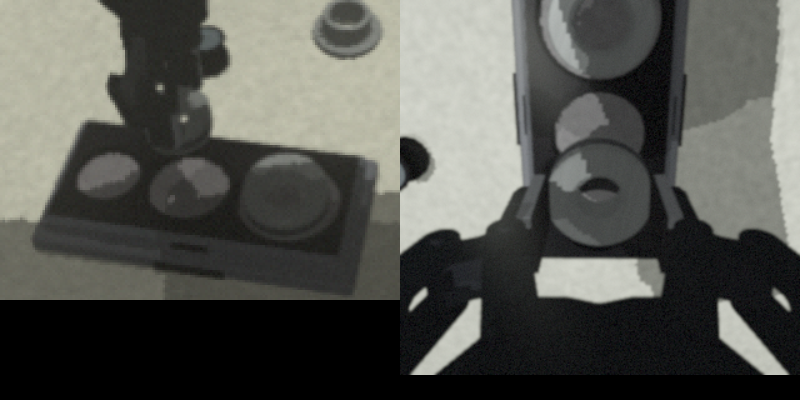

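Level, with the medium pocket directly below it. Lowering.

```bash
python3 -m crank '[[[0,0.0005,-0.02],[0,0,0],0],[[0,0,-0.02],[0,0,0],0],[[0,0,-0.012],[0,0,0],0],[[0,0,-0.007],[0,0,0],0],[[0,0,-0.004],[0,0,0],0],[[0,0,-0.002],[0,0,0],0],[[0,0,-0.0015],[0,0,0],0],[[0,0,0],[0,0,0],0],[[0,0,0],[0,0,0],0]]'; python3 -c "
from h import *
st()"
```

```text
clock: 14.75
eef_pos: [544.6, 267.8, 34.9]
orientation: [0.0, 3.141, 0.0]
ft_force: [0.4, 0.8, -1.8]
grip_width: 42.3
finger_force: 61.2
t 14.8 tcp [544.6 267.8  34.9] xaxis 180.0 zaxis [ 8.e-04  2.e-04 -1.e+00] F [ 0.4  0.8 -1.8] w 42.3 ff 61.2 j [ 0.24  0.18 -0.18  1.21  0.    0.24]
```

```bash
python3 -m crank '[[[0,0,-0.001],[0,0,0],0],[[0,0,-0.001],[0,0,0],0],[[0,0,-0.0005],[0,0,0],0],[[0,0,0],[0,0,0],0],[[0,0,0],[0,0,0],0]]'; python3 -c "
from h import *
st()"
```

```text
clock: 15.25
eef_pos: [544.5, 267.7, 32.6]
orientation: [0.0, 3.141, 0.0]
ft_force: [-3.5, -1.1, 5.4]
grip_width: 42.2
finger_force: 62.0
t 15.2 tcp [544.5 267.7  32.6] xaxis 179.99 zaxis [ 6.e-04  2.e-04 -1.e+00] F [-3.5 -1.1  5.4] w 42.2 ff 62.0 j [ 0.24  0.18 -0.18  1.21  0.    0.24]
```

Seated (+5.4 N). Releasing and moving to the small ring.

```bash
python3 -m crank '[[[0,0,0],[0,0,0],0.6],[[0,0,0],[0,0,0],1],[[0,0,0],[0,0,0],1],[[0,0,0],[0,0,0],1],[[0,0,0.01],[0,0,0],1],[[0,0,0.03],[0,0,0],1],[[0,-0.01,0.035],[0,0,0],1],[[0.0115,-0.03,0],[0,0,0],1],[[0.0115,-0.03,0],[0,0,0],1],[[0.0115,-0.03,0],[0,0,0],1],[[0.0115,-0.03,0],[0,0,0],1],[[0.0115,-0.03,0],[0,0,0],1],[[0.0115,-0.03,0],[0,0,0],1],[[0.0115,-0.03,0],[0,0,0],1],[[0.0115,-0.03,0],[0,0,0],1],[[0.0115,-0.03,0],[0,0,0],1],[[0.0115,-0.03,0],[0,0,0],1],[[0.0115,-0.03,0],[0,0,0],1],[[0.009,-0.02,0],[0,0,0],1],[[0,0,0],[0,0,0],1]]'; python3 - <<'E'
from h import *
st(); c=snap('wrist','w7.png'); s=snap('side','s7.png')
# small ring in wrist: predicted pixel & dark-contour centre
p=proj(c,[[680,-92.7,9]])[0].round().astype(int); print(p)
g=cv2.cvtColor(c['pixels'],cv2.COLOR_RGB2GRAY)[p[1]-30:p[1]+30,p[0]-30:p[0]+30]; 
_,m=cv2.threshold(g,0,255,cv2.THRESH_BINARY_INV|cv2.THRESH_OTSU)
for k in cv2.findContours(m,cv2.RETR_EXTERNAL,cv2.CHAIN_APPROX_NONE)[0]:
    if cv2.contourArea(k)>100: (x,y),r=cv2.minEnclosingCircle(k); print((x,y),r,onz(c,[(x+p[0]-30,y+p[1]-30)],9))
E
```

```text
clock: 17.25
eef_pos: [680.6, -95.3, 107.3]
orientation: [0.005, 3.141, -0.001]
ft_force: [-0.2, -0.0, -0.1]
grip_width: 85.7
finger_force: 0.0
t 17.2 tcp [680.6 -95.3 107.3] xaxis 179.82 zaxis [ 9.e-04 -7.e-04 -1.e+00] F [-0.2 -0.  -0.1] w 85.7 ff 0.0 j [-0.33  0.38  0.19  1.38 -0.   -0.33]
[321 199]
(29.5, 44.04166793823242) 33.0757942199707 [[693.35123334 -93.03454022   9.        ]]
```

```bash
python3 -m crank '[[[-0.0005,0.002,-0.03],[0,0,0.2],1],[[0,0,-0.025],[0,0,0],1],[[0,0,-0.02],[0,0,0],0.8],[[0,0,-0.012],[0,0,0],0.6],[[0,0,-0.006],[0,0,0],0.6],[[0,0,-0.004],[0,0,0],0.6],[[0,0,-0.001],[0,0,0],0.6],[[0,0,0],[0,0,0],0],[[0,0,0],[0,0,0],0],[[0,0,0],[0,0,0],0],[[0,0,0],[0,0,0],0],[[0,0,0],[0,0,0],0],[[0,0,0],[0,0,0],0],[[0,0,0],[0,0,0],0]]'; python3 -c "
from h import *
st()"
```

```text
clock: 18.75
eef_pos: [680.2, -90.7, 10.2]
orientation: [-0.005, 3.14, -0.001]
ft_force: [-0.7, 0.5, 6.1]
grip_width: 30.3
finger_force: 60.0
t 18.8 tcp [680.2 -90.7  10.2] xaxis -179.81 zaxis [ 1.9e-03 -5.0e-04 -1.0e+00] F [-0.7  0.5  6.1] w 30.3 ff 60.0 j [-0.32  0.43  0.08  1.21  0.   -0.33]
```

TCP is at 10.2, which leaves the tips only about 1 mm above the case top when seated. I'll regrip 1.5 mm higher, then carry.

```bash
python3 -m crank '[[[0,0,0],[0,0,0],0.6],[[0,0,0],[0,0,0],0.6],[[0,0,0.0015],[0,0,-0.2],0.6],[[0,0,0],[0,0,0],0],[[0,0,0],[0,0,0],0],[[0,0,0],[0,0,0],0],[[0,0,0],[0,0,0],0],[[0,0,0],[0,0,0],0],[[0,0,0],[0,0,0],0]]'; python3 -c "
from h import *
st()"; python3 -m crank '[[[0,0,0.004],[0,0,0],0],[[0,0,0.01],[0,0,0],0],[[0,0,0.02],[0,0,0],0],[[0,0,0.03],[0,0,0],0],[[0,0.01,0.026],[0,0,0],0],[[-0.005,0.025,0],[0,0,0],0],[[-0.0065,0.03,0],[0,0,0],0],[[-0.0065,0.03,0],[0,0,0],0],[[-0.0065,0.03,0],[0,0,0],0],[[-0.0065,0.03,0],[0,0,0],0],[[-0.0065,0.03,0],[0,0,0],0],[[-0.0065,0.03,0],[0,0,0],0],[[-0.0065,0.03,0],[0,0,0],0],[[-0.0065,0.03,0],[0,0,0],0],[[-0.0065,0.03,0],[0,0,0],0],[[-0.0065,0.03,0],[0,0,0],0],[[-0.005,0.018,0],[0,0,0],0],[[-0.001,0.005,0],[0,0,0],0],[[0,0,0],[0,0,0],0],[[0,0,0],[0,0,0],0]]'; python3 - <<'E'
from h import *
st(); c=snap('wrist','w8.png'); s=snap('side','s8.png')
im=np.zeros((400,800,3),np.uint8); 
a=cv2.resize(s['pixels'][230:350,180:340],None,fx=2.5,fy=2.5,interpolation=3); im[:300,:400]=a
b=cv2.resize(c['pixels'][100:400,160:480],None,fx=1.25,fy=1.25); im[:375,400:]=b
cv2.imwrite('pics/c8.png',im[:,:,::-1])
E
```

```text
clock: 19.65
eef_pos: [679.6, -90.4, 10.7]
orientation: [0.0, 3.141, -0.0]
ft_force: [-1.1, 0.9, 5.5]
grip_width: 30.4
finger_force: 60.0
t 19.6 tcp [679.6 -90.4  10.7] xaxis 179.99 zaxis [ 6.e-04 -1.e-04 -1.e+00] F [-1.1  0.9  5.5] w 30.4 ff 60.0 j [-0.32  0.43  0.08  1.21  0.   -0.32]
clock: 21.65
eef_pos: [603.7, 266.6, 100.3]
orientation: [0.002, 3.142, -0.0]
ft_force: [-0.8, 0.2, -0.1]
grip_width: 30.3
finger_force: 59.5
t 21.6 tcp [603.7 266.6 100.3] xaxis 179.94 zaxis [ 0.e+00 -3.e-04 -1.e+00] F [-0.8  0.2 -0.1] w 30.3 ff 59.5 j [ 0.22  0.3   0.08  1.35 -0.    0.22]
```

View pics/c8.png

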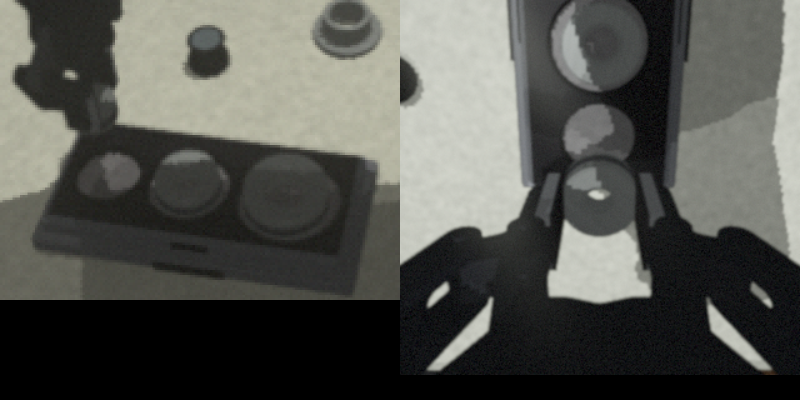

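```bash
python3 -m crank '[[[0.001,0.0005,-0.02],[0,0,0],0],[[0,0,-0.02],[0,0,0],0],[[0,0,-0.013],[0,0,0],0],[[0,0,-0.007],[0,0,0],0],[[0,0,-0.004],[0,0,0],0],[[0,0,-0.002],[0,0,0],0],[[0,0,-0.001],[0,0,0],0],[[0,0,0],[0,0,0],0],[[0,0,0],[0,0,0],0]]'; python3 -c "
from h import *
st()"; python3 -m crank '[[[0,0,-0.0005],[0,0,0],0],[[0,0,-0.0005],[0,0,0],0],[[0,0,0],[0,0,0],0],[[0,0,0],[0,0,0],0]]'
```

```text
clock: 22.65
eef_pos: [604.6, 268.3, 33.9]
orientation: [0.0, 3.141, 0.0]
ft_force: [-0.5, -0.1, -1.5]
grip_width: 30.2
finger_force: 59.5
t 22.6 tcp [604.6 268.3  33.9] xaxis 179.99 zaxis [ 8.e-04  2.e-04 -1.e+00] F [-0.5 -0.1 -1.5] w 30.2 ff 59.5 j [0.22 0.34 0.01 1.24 0.   0.22]
clock: 23.05
eef_pos: [604.3, 268.2, 32.3]
orientation: [-0.0, -3.142, -0.0]
ft_force: [-0.0, -0.3, -1.7]
grip_width: 30.3
finger_force: 59.5
```

```bash
python3 -m crank '[[[0,0,-0.0005],[0,0,0],0],[[0,0,-0.0005],[0,0,0],0],[[0,0,0],[0,0,0],0],[[0,0,0],[0,0,0],0]]'
```

```text
clock: 23.45
eef_pos: [604.3, 268.1, 31.3]
orientation: [-0.0, -3.142, -0.0]
ft_force: [-0.2, -0.2, -0.9]
grip_width: 30.0
finger_force: 59.5
```

```bash
python3 -m crank '[[[0,0,-0.0005],[0,0,0],0],[[0,0,0],[0,0,0],0],[[0,0,0],[0,0,0],0]]' | grep -A1 eef; python3 -m crank '[[[0,0,0],[0,0,0],0.5],[[0,0,0],[0,0,0],0.8],[[0,0,0],[0,0,0],0.8],[[0,0,0],[0,0,0],0.8],[[0,0,0.01],[0,0,0],0.8],[[0,0,0.03],[0,0,0],0.8],[[0,-0.01,0.04],[0,0,0],0.8],[[-0.004,-0.03,0.03],[0,0,0],0.6],[[-0.005,-0.04,0],[0,0,0],0.6],[[-0.005,-0.04,0],[0,0,0],0.6],[[-0.005,-0.04,0],[0,0,0],0.6],[[-0.005,-0.04,0],[0,0,0],0.6],[[-0.005,-0.04,0],[0,0,0],0.6],[[-0.005,-0.04,0],[0,0,0],0.6],[[-0.005,-0.04,0],[0,0,0],0.6],[[-0.005,-0.04,0],[0,0,0],0.6],[[-0.005,-0.04,0],[0,0,0],0.6],[[-0.005,-0.04,0],[0,0,0],0.6],[[-0.005,-0.04,0],[0,0,0],0.6],[[0,0,0],[0,0,0],0.6]]'; python3 - <<'E'
from h import *
st(); s=snap('side','s9.png'); t=snap('top','t9.png'); c=snap('wrist','w9.png')
im=np.zeros((560,800,3),np.uint8); 
a=cv2.resize(s['pixels'][270:350,190:340],None,fx=2.6,fy=2.6,interpolation=3); im[:a.shape[0],:390]=a
a=cv2.resize(t['pixels'][130:230,210:260],None,fx=3.4,fy=3.4,interpolation=3); im[215:555,:a.shape[1]]=a
b=cv2.resize(c['pixels'],None,fx=.64,fy=.64); im[:256,390:]=b[:,:410]
cv2.imwrite('pics/c9.png',im[:,:,::-1])
E
```

```text
eef_pos: [604.3, 268.1, 30.8]
orientation: [0.0, 3.142, 0.0]
clock: 25.75
eef_pos: [544.7, -216.3, 141.6]
orientation: [0.008, 3.141, -0.003]
ft_force: [0.6, 0.2, 0.1]
grip_width: 51.2
finger_force: 0.0
t 25.8 tcp [ 544.7 -216.3  141.6] xaxis 179.73 zaxis [ 8.0e-04 -1.7e-03 -1.0e+00] F [0.6 0.2 0.1] w 51.2 ff 0.0 j [-0.6   0.06 -0.11  1.4  -0.   -0.6 ]
```

View pics/c9.png

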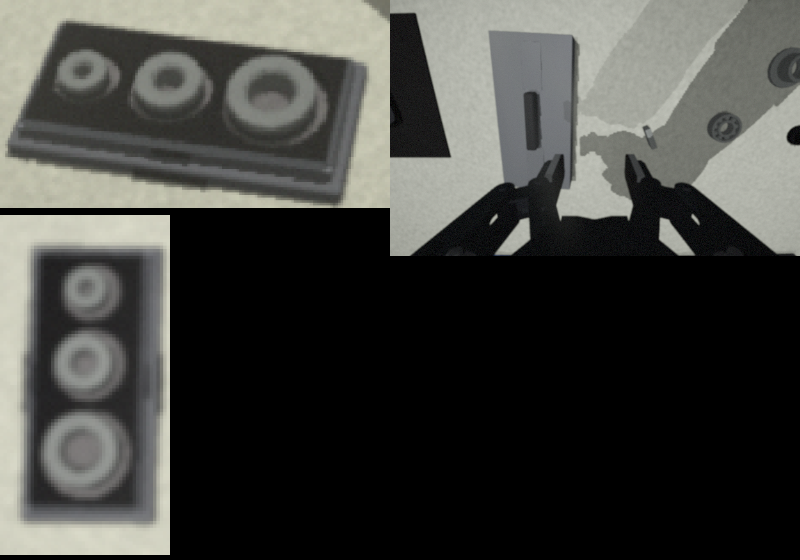

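All three rings lie flat in their pockets (side and top crops). The lid rib is in wrist view at about (222,190). Next: lid rib pose and fine case pose.

```bash
python3 - <<'E'
from h import *
def G(c): return cv2.cvtColor(c['pixels'],cv2.COLOR_RGB2GRAY)
def rect(c,box,lo,hi,z,name,close=0):
    x0,y0,x1,y1=box; g=G(c); m=np.zeros_like(g); r=g[y0:y1,x0:x1]; m[y0:y1,x0:x1]=((r>=lo)&(r<hi))*255
    if close: m=cv2.morphologyEx(m,cv2.MORPH_CLOSE,np.ones((close,close)))
    k=max(cv2.findContours(m,cv2.RETR_EXTERNAL,cv2.CHAIN_APPROX_NONE)[0],key=cv2.contourArea)
    h=cv2.convexHull(k); W=onz(c,h.reshape(-1,2),z)[:,:2].astype(np.float32); r=cv2.minAreaRect(W)
    print(name,np.round(r[0],1),np.round(r[1],1),round(r[2],2))
t=load('t9');s=load('s9');w=load('w9')
for hi in (50,65): 
    rect(t,(212,135,262,222),0,hi,30,'case top',9)
    rect(s,(190,272,335,345),0,hi,30,'case side',9)
for hi in (45,55,65): rect(w,(195,130,250,245),0,hi,52,'rib wrist')
rect(w,(140,30,300,240),0,115,34,'lid wrist')
g=G(w); print(g[100,180],g[100,260],g[190,222],g[190,205])
t0=load('top0'); rect(t0,(412,128,470,230),0,130,34,'lid top')
s0=load('side0'); rect(s0,(295,115,340,140),0,45,52,'rib side0'); rect(t0,(428,155,452,205),0,70,52,'rib top0')
E
```

```text
case top [531.9 268.3] [ 81.8 201.1] 89.53
case side [512.2 283.9] [108.5 160.1] 88.48
case top [532.2 267.8] [206.   87.3] 0.0
case side [529.9 282.7] [113.9 209.5] 89.5
rib wrist [ 534.4 -288.4] [ 8.9 75.9] 89.77
rib wrist [ 534.6 -293. ] [17.1 78.4] 86.62
rib wrist [ 534.6 -292.6] [19.3 78.4] 86.99
lid wrist [ 540.4 -299.1] [47.  94.1] 89.97
121 124 51 119
lid top [ 532.2 -291.1] [117.7 227.3] 86.8
rib side0 [ 510. -278.] [30.8 19.1] 8.51
rib top0 [ 533.  -294.6] [18.5 80.1] 85.43
```

```bash
python3 -m crank '[[[-0.003,-0.02,0],[0,0,-1.5],0.6],[[-0.004,-0.03,0],[0,0,-1.5],0.6],[[-0.003,-0.02,0],[0,0,0],0.6],[[-0.001,-0.0065,0],[0,0,0],0.6],[[0,0,-0.02],[0,0,0],0.6],[[0,0,-0.03],[0,0,0],0.6],[[0,0,0],[0,0,0],0.6],[[0,0,0],[0,0,0],0.6]]'; python3 - <<'E'
from h import *
st(); c=snap('wrist','w10.png')
b=cv2.resize(c['pixels'][100:400,160:480],None,fx=1.5,fy=1.5)
cv2.imwrite('pics/c10.png',b[:,:,::-1])
E
```

```text
clock: 26.7
eef_pos: [534.2, -287.3, 91.0]
orientation: [-0.081, -3.14, -0.002]
ft_force: [-0.0, 0.4, 1.0]
grip_width: 51.2
finger_force: 0.0
t 26.7 tcp [ 534.2 -287.3   91. ] xaxis 177.05 zaxis [-9.0e-04  1.1e-03 -1.0e+00] F [-0.   0.4  1. ] w 51.2 ff 0.0 j [-0.71  0.15 -0.11  1.31  0.   -0.66]
```

View pics/c10.png

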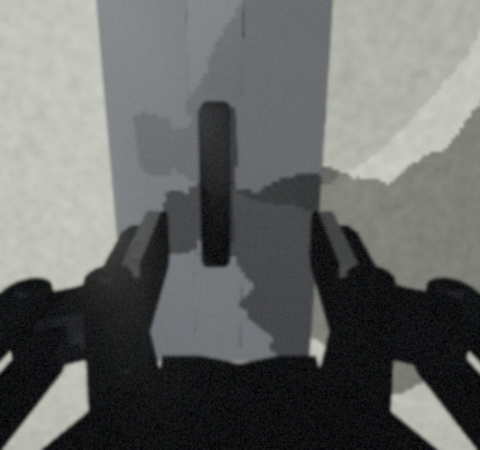

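```bash
python3 - <<'E'
from h import *
c=load('w10'); P=onz(c,[(160+215/1.5,100+104/1.5),(160+215/1.5,100+264/1.5)],52); print(P,P.mean(0)); st()
E
```

```text
[[ 495.22713971 -294.15640891   52.        ]
 [ 573.40061774 -299.46834989   52.        ]] [ 534.31387873 -296.8123794    52.        ]
t 26.8 tcp [ 534.8 -288.    92.1] xaxis 177.04 zaxis [ 7.e-04 -3.e-04 -1.e+00] F [ 0.3 -0.5  1. ] w 51.3 ff 0.0 j [-0.71  0.15 -0.11  1.31  0.   -0.66]
```

```bash
python3 -m crank '[[[0,-0.0075,0],[0,0,-0.6],0.6],[[0,0,-0.02],[0,0,0],0.6],[[0,0,-0.018],[0,0,0],0.6],[[0,0,-0.01],[0,0,0],0.6],[[0,0,-0.005],[0,0,0],0.6],[[0,0,-0.002],[0,0,0],0.6],[[0,0,0],[0,0,0],0.6],[[0,0,0],[0,0,0],0],[[0,0,0],[0,0,0],0],[[0,0,0],[0,0,0],0],[[0,0,0],[0,0,0],0],[[0,0,0],[0,0,0],0],[[0,0,0],[0,0,0],0],[[0,0,0],[0,0,0],0],[[0,0,0],[0,0,0],0]]'; python3 -c "
from h import *
st()"
```

```text
clock: 28.25
eef_pos: [534.7, -296.2, 36.7]
orientation: [0.099, 3.139, -0.001]
ft_force: [-0.4, 0.9, 6.2]
grip_width: 12.3
finger_force: 60.5
t 28.2 tcp [ 534.7 -296.2   36.7] xaxis 176.39 zaxis [ 1.e-03 -8.e-04 -1.e+00] F [-0.4  0.9  6.2] w 12.3 ff 60.5 j [-0.72  0.19 -0.16  1.22  0.   -0.66]
```

Gripped (width 12.3, 14 mm rib). Lifting and carrying.

```bash
python3 -m crank '[[[0,0,0.005],[0,0,0],0],[[0,0,0.015],[0,0,0],0],[[0,0,0.03],[0,0,0],0],[[0,0,0.03],[0,0,0],0],[[0,0.01,0.02],[0,0,0.8],0],[[0,0.025,0],[0,0,0.8],0],[[0,0.035,0],[0,0,0.8],0],[[0,0.038,0],[0,0,0.8],0],[[0,0.038,0],[0,0,0],0],[[0,0.038,0],[0,0,0],0],[[0,0.038,0],[0,0,0],0],[[0,0.038,0],[0,0,0],0],[[0,0.038,0],[0,0,0],0],[[0,0.038,0],[0,0,0],0],[[0,0.038,0],[0,0,0],0],[[0,0.038,0],[0,0,0],0],[[0,0.038,0],[0,0,0],0],[[0,0.038,0],[0,0,0],0],[[0,0.038,0],[0,0,0],0],[[0,0.025,0],[0,0,0],0]]'; python3 -c "
from h import *
st()"
```

```text
clock: 30.25
eef_pos: [533.8, 257.6, 136.8]
orientation: [0.009, 3.141, 0.001]
ft_force: [0.8, -0.3, -2.0]
grip_width: 12.3
finger_force: 59.6
t 30.2 tcp [533.8 257.6 136.8] xaxis 179.67 zaxis [ 4.e-04  7.e-04 -1.e+00] F [ 0.8 -0.3 -2. ] w 12.3 ff 59.6 j [ 0.23  0.08 -0.1   1.39  0.    0.23]
```

```bash
python3 -m crank '[[[0,0,0],[0,0,0],0],[[0,0,-0.02],[0,0,0],0],[[0,0,-0.02],[0,0,0],0],[[0,0,0],[0,0,0],0],[[0,0,0],[0,0,0],0]]'; python3 - <<'E'
from h import *
st(); s=snap('side','s11.png'); t=snap('top','t11.png'); c=snap('wrist','w11.png')
im=np.zeros((500,800,3),np.uint8); 
a=cv2.resize(s['pixels'][210:360,170:350],None,fx=2.2,fy=2.2,interpolation=3); im[:a.shape[0],:a.shape[1]]=a
b=cv2.resize(c['pixels'][100:400,160:480],None,fx=1.25,fy=1.25); im[:375,400:]=b
cv2.imwrite('pics/c11.png',im[:,:,::-1])
def ck(P,f): pass
E
```

```text
clock: 30.75
eef_pos: [534.2, 254.6, 96.5]
orientation: [-0.012, -3.141, 0.0]
ft_force: [0.9, 0.5, -1.5]
grip_width: 12.3
finger_force: 59.6
t 30.8 tcp [534.2 254.6  96.5] xaxis 179.56 zaxis [-3.e-04 -1.e-04 -1.e+00] F [ 0.9  0.5 -1.5] w 12.3 ff 59.6 j [ 0.22  0.1  -0.15  1.32 -0.    0.23]
```

View pics/c11.png

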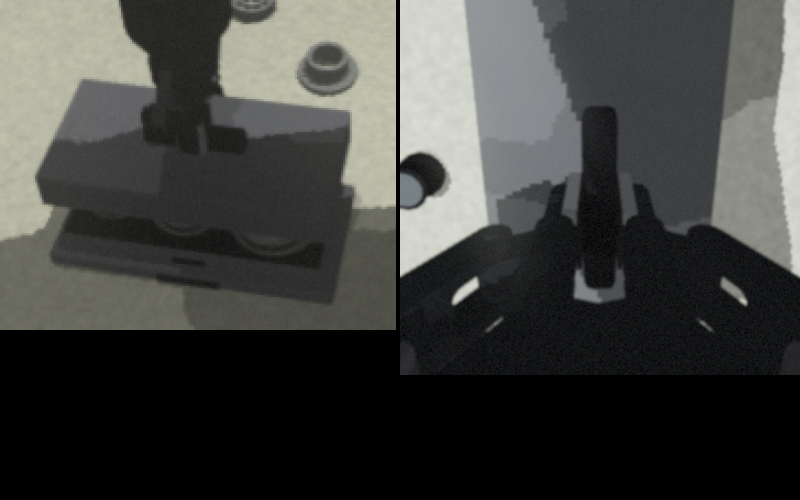

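```bash
python3 - <<'E'
from h import *
s=load('s11')
P=onz(s,[(170+82/2.2,210+80/2.2),(170+350/2.2,210+112/2.2)],93.8); print('far top corners',P.round(1),P.mean(0).round(1))
# case near base/ledge corners (crop px): left (55,260) right (333,300) approx z=0
Q=onz(s,[(170+54/2.2,210+262/2.2),(170+332/2.2,210+302/2.2)],0); print('case near base corners',Q.round(1),Q.mean(0).round(1))
t=load('t11'); g=cv2.cvtColor(t['pixels'],cv2.COLOR_RGB2GRAY); st()
E
```

```text
far top corners [[644.6 204.8  93.8]
 [421.4 205.4  93.8]] [533.  205.1  93.8]
case near base corners [[645.  318.7   0. ]
 [418.1 318.9   0. ]] [531.5 318.8   0. ]
t 30.9 tcp [535.2 255.1  97.4] xaxis 179.57 zaxis [ 1.9e-03  5.0e-04 -1.0e+00] F [-0.1 -0.1 -0.5] w 12.6 ff 59.6 j [ 0.22  0.1  -0.15  1.32  0.    0.23]
```

```bash
python3 - <<'E'
from h import *
for f,box in (('t9',(212,135,262,222)),('s9',(190,272,335,345))):
    t=load(f); x0,y0,x1,y1=box; g=cv2.cvtColor(t['pixels'],cv2.COLOR_RGB2GRAY)[y0:y1,x0:x1]
    m=((g>85)&(g<200)).astype(np.uint8)*255 if f=='t9' else (g>85).astype(np.uint8)*255
    if f=='t9': m[:, :12]=0; m[:,-14:]=0; m[:9]=0;m[-8:]=0
    cs=cv2.findContours(m,cv2.RETR_EXTERNAL,cv2.CHAIN_APPROX_NONE)[0]
    for k in cs:
        if 80<cv2.contourArea(k)<1200: e=cv2.fitEllipse(cv2.convexHull(k)); p=np.array(e[0])+[x0,y0]; print(f,np.round(e[1],1),[onz(t,[p],z)[0].round(1) for z in (38,40,42)])
E
```

```text
t9 [25.5 25.9] [array([470.4, 264.9,  38. ]), array([470.3, 264.4,  40. ]), array([470.1, 264. ,  42. ])]
t9 [19.9 20.7] [array([542.7, 263.8,  38. ]), array([542.4, 263.4,  40. ]), array([542.1, 262.9,  42. ])]
t9 [15.8 16.3] [array([602.5, 263.8,  38. ]), array([602.1, 263.4,  40. ]), array([601.7, 263. ,  42. ])]
```

```bash
python3 - <<'E'
from h import *
t=load('t9'); g=cv2.cvtColor(t['pixels'],cv2.COLOR_RGB2GRAY); x0,y0,x1,y1=222,140,250,216
print(g[203,220:256])
for th in (102,108,114,120):
    m=(g[y0:y1,x0:x1]>th).astype(np.uint8)*255
    for k in cv2.findContours(m,cv2.RETR_EXTERNAL,cv2.CHAIN_APPROX_NONE)[0]:
        if 60<cv2.contourArea(k)<1200: e=cv2.fitEllipse(cv2.convexHull(k)); p=np.array(e[0])+[x0,y0]; print(th,np.round(e[1],1),p.round(1),onz(t,[p],42 if p[1]>185 else 40 if p[1]>160 else 38)[0].round(1))
E
```

```text
[ 42  51  80 111 133 145 147 140 127 111 105 105 108 110 112 114 114 119
 131 142 148 149 137 115  95 102 106  90  69  61  74  84  95 108 113 126]
102 [24.3 24.5] [234.5 199.8] [469.9 264.4  42. ]
102 [16.8 19.9] [235.3 172.6] [544.7 264.5  40. ]
102 [13.8 15.1] [236.2 151.8] [603.  264.2  38. ]
108 [21.4 24.2] [233.4 199.4] [470.9 267.3  42. ]
108 [15.7 18.3] [234.6 172.5] [544.9 266.6  40. ]
108 [11.2 13.7] [235.4 150.8] [605.9 266.6  38. ]
114 [20.7 22.4] [233.2 198.7] [472.7 267.8  42. ]
114 [15.4 17.7] [234.5 172.6] [544.8 266.9  40. ]
114 [10.6 12.5] [234.9 151. ] [605.4 267.8  38. ]
120 [20.2 22.1] [233.2 198.8] [472.6 267.9  42. ]
120 [14.9 16.2] [234.1 172.7] [544.5 267.8  40. ]
120 [10.2 11.4] [234.9 150.9] [605.6 268.   38. ]
```

Top view and TCP agree at the case (rings at y 267.8), so the lid's TCP target is about (533, 267.8). Shifting and lowering.

```bash
python3 -m crank '[[[-0.001,0.0065,0],[0,0,0.2],0],[[-0.0005,0.0065,0],[0,0,0],0],[[0,0,-0.01],[0,0,0],0],[[0,0,-0.012],[0,0,0],0],[[0,0,-0.006],[0,0,0],0],[[0,0,-0.004],[0,0,0],0],[[0,0,-0.002],[0,0,0],0],[[0,0,-0.001],[0,0,0],0],[[0,0,0],[0,0,0],0],[[0,0,0],[0,0,0],0]]'; python3 -c "
from h import *
st()"
```

```text
clock: 31.9
eef_pos: [533.0, 268.0, 61.1]
orientation: [0.006, 3.141, -0.0]
ft_force: [0.1, -1.9, -0.7]
grip_width: 12.6
finger_force: 59.7
t 31.9 tcp [533.  268.   61.1] xaxis 179.78 zaxis [ 5.e-04 -1.e-04 -1.e+00] F [ 0.1 -1.9 -0.7] w 12.6 ff 59.7 j [ 0.25  0.13 -0.18  1.26 -0.    0.25]
```

The rim is already over the case's upper edge without force. Continuing to the catches.

```bash
python3 -m crank '[[[0,0,-0.002],[0,0,0],0],[[0,0,-0.002],[0,0,0],0],[[0,0,-0.001],[0,0,0],0],[[0,0,0],[0,0,0],0],[[0,0,0],[0,0,0],0]]' | grep -A3 eef;  python3 -m crank '[[[0,0,-0.001],[0,0,0],0],[[0,0,-0.001],[0,0,0],0],[[0,0,0],[0,0,0],0],[[0,0,0],[0,0,0],0]]' | grep -A3 eef
```

```text
eef_pos: [533.7, 267.7, 57.1]
orientation: [0.007, 3.139, -0.001]
ft_force: [-1.6, -4.8, 8.6]
grip_width: 12.5
eef_pos: [534.0, 267.9, 55.6]
orientation: [0.006, 3.139, -0.001]
ft_force: [-1.7, -4.2, 10.4]
grip_width: 12.5
```

```bash
python3 -m crank '[[[0,0,-0.001],[0,0,0],0],[[0,0,-0.001],[0,0,0],0],[[0,0,-0.001],[0,0,0],0],[[0,0,0],[0,0,0],0],[[0,0,0],[0,0,0],0]]' | grep -A3 eef;  python3 -m crank '[[[0,0,-0.001],[0,0,0],0],[[0,0,-0.001],[0,0,0],0],[[0,0,0],[0,0,0],0],[[0,0,0],[0,0,0],0]]' | grep -A3 eef; python3 -c "
from h import *
st()"
```

```text
eef_pos: [533.2, 267.3, 50.9]
orientation: [0.007, 3.141, -0.002]
ft_force: [0.5, -6.6, 2.5]
grip_width: 12.2
eef_pos: [533.3, 267.1, 50.7]
orientation: [0.007, 3.14, -0.003]
ft_force: [-5.8, -9.4, 15.4]
grip_width: 12.7
t 33.7 tcp [533.3 267.1  50.7] xaxis 179.75 zaxis [ 0.0012 -0.0019 -1.    ] F [-5.8 -9.4 15.4] w 12.7 ff 62.0 j [ 0.25  0.14 -0.19  1.24 -0.    0.25]
```

The lid snapped at TCP 50.7 (14 mm above the grip height, force rising on the ledge). Releasing and checking.

```bash
python3 -m crank '[[[0,0,0.001],[0,0,0],0],[[0,0,0],[0,0,0],0.3],[[0,0,0],[0,0,0],0.6],[[0,0,0],[0,0,0],0.6],[[0,0,0],[0,0,0],0.6],[[0,0,0.01],[0,0,0],0.6],[[0,0,0.03],[0,0,0],0.6],[[0,-0.02,0.04],[0,0,0],0.6],[[0,-0.04,0.03],[0,0,0],0.6],[[0,-0.04,0],[0,0,0],0.6],[[0,-0.04,0],[0,0,0],0.6],[[0,-0.04,0],[0,0,0],0.6],[[0,0,0],[0,0,0],0.6]]'; python3 - <<'E'
from h import *
s=snap('side','s12.png'); t=snap('top','t12.png')
im=np.zeros((500,800,3),np.uint8); 
a=cv2.resize(s['pixels'][250:350,180:345],None,fx=3,fy=3,interpolation=3); im[:300,:495]=a
b=cv2.resize(t['pixels'][90:230,205:400],None,fx=1.5,fy=1.5); im[:210,500:793]=b[:,:293]
cv2.imwrite('pics/c12.png',im[:,:,::-1])
for z in (14,20): print(z,((proj(s,[[532.1-112.5,267.8+52.5,z],[532.1+112.5,267.8+52.5,z],[532.1+112.5,267.8+52.5,z+34],[532.1-112.5,267.8+52.5,z+34],[532.1+112.5,267.8-52.5,z+34],[532.1-112.5,267.8-52.5,z+34]])-[180,250])*3).round().tolist())
E
```

```text
clock: 35.0
eef_pos: [533.2, 84.3, 160.8]
orientation: [0.012, 3.14, -0.001]
ft_force: [-0.7, 1.1, -0.0]
grip_width: 51.3
finger_force: 0.0Traceback (most recent call last):
  File "<stdin>", line 5, in <module>
ValueError: could not broadcast input array from shape (210,292,3) into shape (210,293,3)
```

The picture budget is spent (that crop wasn't made or viewed), so I'll check numerically: the lid's rim/ledge and top edges in the side view against the predictions for z=14 and z=20.

```bash
python3 - <<'E'
from h import *
s=load('s12'); t=load('t12'); cx,cy=532.1,267.8
g=cv2.cvtColor(s['pixels'],cv2.COLOR_RGB2GRAY)
for z in (14,20): print(z,'col: far-top, near-top, near-rim rows',[ (proj(s,[[x,cy-52.5,z+34],[x,cy+52.5,z+34],[x,cy+52.5,z]])).round(1).tolist() for x in (600,470)])
for x in (600,470):
    c=int(round(proj(s,[[x,cy+52.5,30]])[0][0])); print('col',c,list(zip(range(268,345),g[268:345,c].tolist()))[::1])
g=cv2.cvtColor(t['pixels'],cv2.COLOR_RGB2GRAY)
m=np.zeros_like(g); m[130:232,205:270]=(g[130:232,205:270]<130)*255
k=max(cv2.findContours(m,cv2.RETR_EXTERNAL,cv2.CHAIN_APPROX_NONE)[0],key=cv2.contourArea); r=cv2.minAreaRect(onz(t,k.reshape(-1,2),48)[:,:2].astype(np.float32)); print(r)
m=np.zeros_like(g); m[160:205,222:248]=(g[160:205,222:248]<55)*255
k=max(cv2.findContours(m,cv2.RETR_EXTERNAL,cv2.CHAIN_APPROX_NONE)[0],key=cv2.contourArea)
for z in (66,72): print('rib',z,cv2.minAreaRect(onz(t,k.reshape(-1,2),z)[:,:2].astype(np.float32)))
for f,n in (('top0','before'),('t12','after')):
    q=load(f); gg=cv2.cvtColor(q['pixels'],cv2.COLOR_RGB2GRAY)
    m=np.zeros_like(gg); m[156:188,318:350]=(gg[156:188,318:350]<125)*255; M=cv2.moments(m,True); print(n,'bearing',M['m10']/M['m00'],M['m01']/M['m00'])
E
```

```text
14 col: far-top, near-top, near-rim rows [[[232.5, 270.4], [214.0, 317.2], [217.2, 328.8]], [[301.7, 279.0], [289.3, 327.7], [290.5, 339.3]]]
20 col: far-top, near-top, near-rim rows [[[232.1, 268.3], [213.4, 315.0], [216.6, 326.8]], [[301.6, 276.8], [289.1, 325.5], [290.3, 337.3]]]
col 216 [(268, 78), (269, 63), (270, 64), (271, 61), (272, 62), (273, 58), (274, 57), (275, 60), (276, 60), (277, 60), (278, 59), (279, 64), (280, 79), (281, 91), (282, 92), (283, 93), (284, 92), (285, 89), (286, 90), (287, 93), (288, 92), (289, 93), (290, 93), (291, 92), (292, 91), (293, 94), (294, 93), (295, 92), (296, 97), (297, 92), (298, 91), (299, 90), (300, 94), (301, 92), (302, 89), (303, 91), (304, 91), (305, 92), (306, 93), (307, 91), (308, 92), (309, 92), (310, 91), (311, 93), (312, 93), (313, 91), (314, 91), (315, 92), (316, 89), (317, 61), (318, 52), (319, 49), (320, 51), (321, 51), (322, 52), (323, 51), (324, 52), (325, 55), (326, 53), (327, 54), (328, 52), (329, 51), (330, 53), (331, 56), (332, 59), (333, 68), (334, 74), (335, 93), (336, 137), (337, 164), (338, 167), (339, 166), (340, 162),
[... 629 characters left out ...]
 (320, 90), (321, 90), (322, 90), (323, 89), (324, 89), (325, 91), (326, 87), (327, 76), (328, 55), (329, 52), (330, 50), (331, 47), (332, 47), (333, 48), (334, 50), (335, 47), (336, 49), (337, 49), (338, 50), (339, 48), (340, 50), (341, 50), (342, 51), (343, 53), (344, 69)]
((523.5867309570312, 245.19012451171875), (277.9274597167969, 149.27493286132812), 1.052392601966858)
rib 66 ((515.6685791015625, 257.73504638671875), (118.38914489746094, 64.11849975585938), 0.36958882212638855)
rib 72 ((514.8554077148438, 256.3968811035156), (117.73529815673828, 63.76437759399414), 0.36960816383361816)
before bearing 333.2704402515723 171.7987421383648
after bearing 328.0549019607843 168.47450980392156
```

Side view: the lid's near-top edge is at rows 316.7 and 327.3, against 317.2 and 327.7 predicted for fully home (315.0 and 325.5 if still on the catches). It is down and level. The top-view lid and bearing numbers from this check aren't usable because the arm and its shadow fell inside the masks. Handing in.

```bash
python3 -c "
from station import close_job
print(close_job())"
```

```text
the job is handed in; nothing more can be done
None
```

The job is handed in, with no verdict shown: all three rings were lowered flat into their own pockets and the lid snapped fully home; the arm made no contact with the bearing or bush that I know of, but I didn't re-measure them after the last move.

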